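Free the stuck jig carriage, run it onto the hidden stop and lock it

TASK

The carriage of the drilling jig has stuck on its rail: push it by its orange plate until it breaks free, then run it slowly on into the blue housing, keeping the furniture leg standing in its nest, until it sits fully home, past the soft spring, on the hidden solid stop. Do not let it slam or lean hard on the stop. Only then tip the red lock lever all the way over, let go, and leave the other stock on the bench alone.

Things in the scene. Friction and masses are not known exactly. Their poses are not given: they have to be found in the camera images.
- jig: Fixed grey base plate 460 x 120 x 12 mm with a steel rail. Origin: centre of its underside; x: the way the carriage must run, z up. A blue housing (94 wide, top at z = 78 mm) covers it from x = 65 to 225 mm and hides the stop, met at 55 to 105 mm of carriage travel: first 6 mm of soft spring (1 to 2 N extra), then a solid face, fully home, where the push rises steeply. Let go there, it stays.
- carriage (a joint): How far the carriage has slid from where it is stuck (0), in m, growing along the jig's x axis. The aluminium sled is 130 long, 85 wide, its top 46 mm above the bench, and ahead of it goes a steel tongue 100 mm long that enters the housing. It is stuck and needs a push of 8 to 20 N to break free, within the first 15 mm; then it slides with 2 to 6 N and stays where left.
- push_plate (a point): Middle of the rear face of the orange plate standing across the sled's rear end; it moves with the carriage. The plate is 64 mm wide, 12 mm thick and reaches from 46 to 102 mm above the bench; this point is 78 mm above the bench. Push here along the jig's x axis. x, y and z are parallel to the jig's.
- leg_mid (a point): Middle (44 mm above its foot) of the sage-green turned furniture leg that stands loose in four low black corners on the sled: foot 52 mm across, 88 mm tall, its axis 87 mm ahead of the plate's rear face. Its top is 134 mm above the bench.
- lock (a joint): Angle of the red lock lever, rad: 0 = leaning back over the carriage (towards the jig's -x), 1.0 = tipped all the way to +x. It is light, and stays where it is left. Its pivot lies in the jig's frame at x = 150, y = 0, z = 100 mm, on top of the blue housing, and turns about the jig's y axis.
- lock_tip (a point): Tip of the red lock lever. Centre of its 26 mm red ball, 80 mm from the pivot; at 0 it is at x = 112, z = 170 mm in the jig's frame, at mid-swing straight above the pivot (z = 180 mm), fully tipped at x = 188, z = 170 mm. The rod below the ball is 10 mm thick.
- brass_leg: Loose brass three-rod furniture leg standing on its 76 mm round plate, 102 mm tall; leave it alone. Origin: centre of its underside.
- brackets: Loose stack of five nickel L-shaped corner plates, arms about 75 mm, 20 mm tall; leave it alone. Origin: on its underside near the corner.
- carton: Loose closed cardboard carton 90 x 130 x 60 mm; leave it alone. Origin: centre of its underside.
Things that resemble listed ones, but are neither listed nor needed, are in the scene too. Of the things that look like the part that bears leg_mid, the middle-sized one is meant.

How it is judged:
On the way, in this order (a step that is already met when the one before it is completed fails the run):
1. the carriage has broken free (value of joint carriage above 0.02 m), for 0.1 s.
2. the carriage is home: its tongue presses the spring of the hidden stop (contact force between nose and anything else above 1.2 N), for 0.3 s.
At the end, for the whole second after the job is handed in: The carriage rests against the hidden stop pressing its spring in by at least 4 of its 6 mm (1.2 N), the lock lever is tipped over to at least 0.8 of its 1.0 rad, and the leg stands upright (within 0.12 rad) in its nest (within 10 mm of its place along the jig) (contact force between nose and anything else above 1.2 N and value of joint lock above 0.8 rad and angle between leg_mid's own z axis and vertical below 0.12 rad and x of leg_mid in the frame of push_plate between 0.077 and 0.097 m and velocity of joint carriage between -0.005 and 0.005 m/s); the robot touches nothing.
It fails at once if the carriage leans on the stop with more than 25 N (contact force between nose and anything else above 25 N).
It fails at once if the carriage runs away or is slammed (faster than 0.20 m/s) (velocity of joint carriage above 0.2 m/s).
It fails at once if the lever is tipped before the carriage is home (value of joint lock above 0.3 rad and contact force between nose and anything else below 0.9 N).
It fails at once if the furniture leg tips over (angle between leg_mid's own z axis and vertical above 0.3 rad).
It fails at once if the brass leg, the corner plates or the carton is moved by more than 20 mm (distance of any of brass_leg, brackets, carton from where it was at the start of the episode above 0.02 m).
It also fails if it takes over 70 s, if anything falls off the work surface, if the arm or the gripper's body presses on something with over 40 N, if the wrist force passes 120 N, or if a joint passes its speed limit or range.

ROBOT

A 7-joint arm with a two-finger parallel gripper is mounted at the origin on the work surface. World frame = base frame: x ahead of the robot, y to its left, z up, the work surface at z = 0. Lengths are in m, angles in rad, forces in N, time in s.
With the tool pointing down it reaches from about 0.4 to 0.85 m from the base axis. Payload 10.4 kg.
Tool frame: the origin (TCP) lies midway between the tips of the shut fingers; the grasp point (between the pads) lies 19 mm behind it (grasp_offset is the z of the grasp point in the tool frame, in m); z points along the fingers, y is the line along which they close (so a half turn about z gives the same grasp; the last joint's range is limited). The gripper opens to 87 mm and grips with 3 to 60 N. Pads are 19 mm wide; open, the fingers measure 117 mm over their backs; the gripper's body (75 mm by 190 mm) begins 51 mm behind the grasp point.
Start: joints at [-1.139, 0.332, -0.065, 1.46, 0.022, 1.35, -0.088], TCP at [0.275, 0.561, 0.223] pointing down, gripper open.
Joint ranges: [-2.6, 2.6], [-0.5, 2.12], [-1.47, 1.34], [0.16, 2.42], [-1.27, 4.41], [0.06, 2.06], [-2.6, 2.6]. Speed limits (rad/s): [2.22, 2.22, 2.79, 2.79, 3.14, 3.14, 3.14].

INTERFACE

Orientations are given as a unit quaternion [x, y, z, w].
In Python, from rig import sense, snapshot, get_calibration, close_job, grasp_offset gives the robot as it stands.
- The arm moves only by the tool arm_command, never from a script. Its argument "increments" is text: rows parted by semicolons, each of 5 numbers parted by spaces: the shift along the tool's x, y, z in cm, then the turn about the tool's z in degrees, then the opening, from -1 (shut) to 1 (fully open). A call has 1 to 20 rows; each row is the pose to reach, as a shift and turn from the pose commanded when the call began, along the tool's axes at that moment; what a row does not reach only later rows make up. A row lasts 1/12 s, in which the tool goes at most 41.7 mm and 7.16 degrees, less where a joint would pass 70% of its speed; a pose out of reach is approached as far as the arm can. A call with a gripper value outside its range is refused whole. The fingers move at their own pace and stop on an object; the grip force is fixed at half the most. Time passes only in rows, so rows that repeat a pose let the fingers close. It gives the time, the measured TCP pose, the force, the opening and the grip force at its end, in the units of the state.
- sense(): the state, without advancing time (a new reading comes with each control period).
- snapshot(name): name is "side" or "top"; returns (picture, depth): 420x560x3 uint8, red, green, blue; 420x560 float32, m along the optical axis (not along the pixel's ray), 0 where there is no reading.
- get_calibration(name): a dict with "mtx" (3x3 intrinsics, pixels), "R" (3x3) and "t" (3): a world point X has camera coordinates R X + t. Camera axes: x right, y down, z forward; pixel columns grow to the right and rows downward; lengths in m; the calibration is good to about 2 mm. A picture is of the moment at which its call begins. get_calibration takes no time and is no camera call.
- close_job(): hands the job in; it is judged then, once.
The state is a dict: "t": time; "joint_pos": joint angles; "dq": joint speeds; "joint_torque": joint torques, N m; "tcp_pos": TCP position; "tool_rot": TCP orientation; "wrist_force": force on the tool from outside, world axes, zero at the start; "torque": the same for the moment, N m; "opening": finger opening in m; "grip_force": force on a finger pad.
Only numpy, scipy, OpenCV 4.12 (cv2) and the standard library are available. Lean on these libraries where they do the work, as an engineer would, in place of code of your own. Each camera call takes 0.05 s, during which the arm holds its last target. There are 200 camera calls.

## Working session

There is one attempt and no reset: what is moved stays moved. The work goes in short steps, Python scripts to look and compute and a tool call to move; the robot and the scene stay as the last step left them, time stands still between calls to the robot, and variables do not carry over. Pictures are saved under pics/ and viewed, at most 10 in all, crops included, and the job is handed in when it is done.

Besides the shell and the picture viewer there is one more tool, called after "Request:" as name(argument=value, ...) on one line, values as JSON. arm_command: Moves the arm, as the interface text tells. Its arguments: {"type":"object","properties":{"increments":{"type":"string"}},"required":["increments"]}

```bash
mkdir -p pics; python3 - <<'E'
from rig import *
import cv2,numpy as np
for n in("side","top"):
    p,d=snapshot(n);cv2.imwrite(f"pics/{n}0.png",p[:,:,::-1]);np.savez(f"{n}0.npz",p=p,d=d)
    c=get_calibration(n);print(n,c)
s=sense();print(s);print(grasp_offset)
E
```

```text
side {'mtx': array([[416.0173125 ,   0.        , 277.46953284],
       [  0.        , 416.0173125 , 208.76466418],
       [  0.        ,   0.        ,   1.        ]]), 'R': array([[ 0.95733669, -0.28846383,  0.01717811],
       [-0.19617435, -0.69239957, -0.6943331 ],
       [ 0.21218411,  0.66134064, -0.71944872]]), 't': array([-0.51819505,  0.25983998,  0.70647916])}
top {'mtx': array([[399.16023719,   0.        , 281.16101066],
       [  0.        , 399.16023719, 219.23940569],
       [  0.        ,   0.        ,   1.        ]]), 'R': array([[ 0.02421727, -0.99966247,  0.00940537],
       [-0.98657472, -0.025418  , -0.16132035],
       [ 0.16150496, -0.00537236, -0.98685728]]), 't': array([0.06290208, 0.59963632, 0.87806547])}
{'t': 0.1, 'joint_pos': array([-1.13857693,  0.33279619, -0.06469438,  1.46082499,  0.02163265,
        1.34990982, -0.08850196]), 'dq': array([-0.00055184, -0.00210526, -0.00017218, -0.00436985, -0.00013283,
        0.00047055, -0.00017623]), 'joint_torque': array([ 1.30128206e-03, -6.24545860e+01,  2.43474013e-02, -3.90712380e+01,
       -6.14608498e-02,  3.65100126e-02,  5.85942439e-05]), 'tcp_pos': array([0.27443132, 0.5611544 , 0.22185674]), 'tool_rot': array([ 2.25445653e-01,  9.74255548e-01, -6.13547806e-04, -9.61617912e-05]), 'wrist_force': array([ 0.02613229,  0.28667287, -0.83469609]), 'torque': array([-0.01573845, -0.00788657,  0.03303564]), 'grip_force': 0.0, 'opening': 0.08705317450037882}
-0.0187
```

View pics/side0.png

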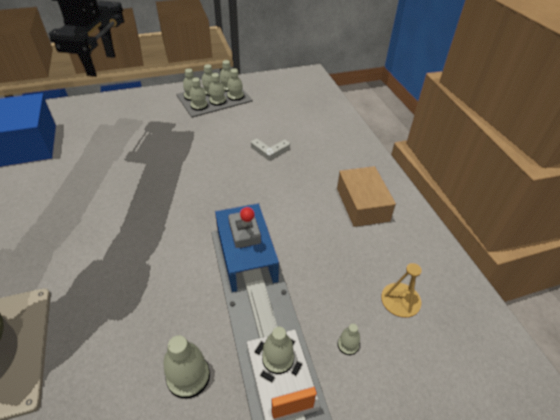

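View pics/top0.png

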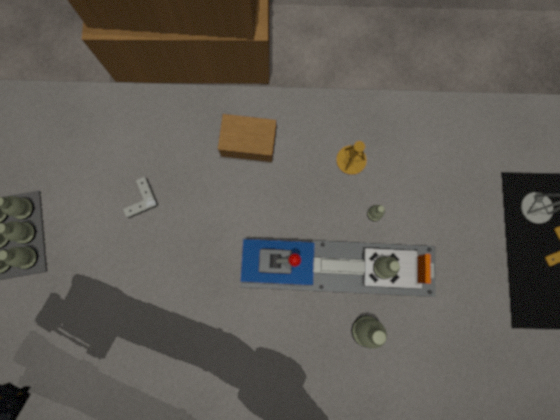

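The side view shows the orange plate at about (293,402), the leg at (278,350) and the red ball at (247,214). In the top view the plate is at (425,268), the ball at (295,260) and the housing spans columns 242-314. The jig runs roughly along world +y. Next I'll measure.

```bash
cat > h.py <<'E'
import cv2,numpy as np
from rig import *
def mask(p,c):
    h=cv2.cvtColor(p,cv2.COLOR_RGB2HSV);H,S,V=[h[...,i].astype(int) for i in range(3)]
    if c=="orange": m=(H>=6)&(H<=14)&(S>200)&(V>120)
    if c=="red": m=((H<=4)|(H>=174))&(S>180)&(V>90)
    if c=="blue": m=(H>=100)&(H<=125)&(S>150)
    return m
def blob(m,roi=None):
    if roi: k=np.zeros_like(m);k[roi[1]:roi[3],roi[0]:roi[2]]=1;m=m&k
    n,l,s,c=cv2.connectedComponentsWithStats(m.astype(np.uint8));i=1+np.argmax(s[1:,4]);return l==i,c[i],s[i]
def P(n):
    c=get_calibration(n);return c["mtx"]@np.c_[c["R"],c["t"]]
def tri(us,ut):
    X=cv2.triangulatePoints(P("side"),P("top"),np.float64(us).reshape(2,1),np.float64(ut).reshape(2,1)).ravel();return X[:3]/X[3]
def plane(n,u,z):
    M=P(n);H=np.c_[M[:,0],M[:,1],M[:,2]*z+M[:,3]];q=np.linalg.solve(H,[*u,1]);return q[:2]/q[2]
def cloud(n,d,m):
    c=get_calibration(n);v,u=np.nonzero(m&(d>0));z=d[v,u]
    return ((np.linalg.inv(c["mtx"])@np.c_[u,v,np.ones(len(u))].T*z).T-c["t"])@c["R"]
E
python3 - <<'E'
from h import *
D={n:np.load(n+"0.npz") for n in("side","top")}
R={"side":dict(orange=(230,360,340,420),red=(220,190,280,240),blue=(200,190,290,300)),"top":dict(orange=(390,230,450,310),red=(270,230,320,290),blue=(220,220,330,300))}
B={}
for n in D:
    for c in R[n]:
        m,ct,s=blob(mask(D[n]["p"],c),R[n][c]);B[n,c]=ct
        X=cloud(n,D[n]["d"],m);print(n,c,ct.round(1),s,"lo",np.percentile(X,3,0).round(4),"hi",np.percentile(X,97,0).round(4))
        if c!="red":
            t=X[X[:,2]>np.percentile(X[:,2],98)-0.006]
            r=cv2.minAreaRect((t[:,:2]*1000).astype(np.float32));print("  top z",np.median(t[:,2]).round(4),r)
print("ball",tri(B["side","red"],B["top","red"]))
E
```

```text
side orange [273. 407.] [273 407   1   1   1] lo [ 0.4592 -0.2455  0.0969] hi [ 0.4592 -0.2455  0.0969]
  top z 0.0969 ((459.1539611816406, -245.5146026611328), (0.0, 0.0), 0.0)
side red [246.8 214.7] [241 209  12  12 106] lo [0.4874 0.0373 0.169 ] hi [0.5051 0.0503 0.1833]
side blue [246.3 248.5] [ 217  205   61   86 1536] lo [0.4515 0.0028 0.0329] hi [0.54   0.1523 0.0799]
  top z 0.0779 ((496.5553283691406, 79.92361450195312), (154.9873809814453, 90.15423583984375), 88.62830352783203)
top orange [427.9 257.1] [425 255   5   7  10] lo [ 0.5067 -0.243   0.1009] hi [ 0.519  -0.235   0.1035]
  top z 0.1021 ((514.0516967773438, -240.85328674316406), (15.260072708129883, 5.6568522453308105), 34.01776123046875)
top red [294.1 259.4] [289 254  11  12 103] lo [0.4884 0.0417 0.1744] hi [0.5081 0.061  0.1841]
top blue [277.  261.9] [ 242  240   72   44 1882] lo [0.4552 0.0103 0.0752] hi [0.5424 0.1583 0.081 ]
  top z 0.0782 ((498.9139709472656, 83.94805908203125), (154.8736572265625, 91.20183563232422), 88.6973876953125)
ball [0.49789872 0.05086781 0.16790944]
```

```bash
python3 - <<'E'
from h import *
D={n:np.load(n+"0.npz") for n in("side","top")}
C={}
for n,r in (("side",(255,370,340,420)),("top",(405,240,445,295))):
    p=D[n]["p"];h=cv2.cvtColor(p,cv2.COLOR_RGB2HSV)
    m,ct,s=blob((h[...,0]<20)&(h[...,1]>150)&(h[...,2]>70),r)
    X=cloud(n,D[n]["d"],m);t=X[(X[:,2]>0.097)&(X[:,2]<.107)]
    print(n,ct,s,"lo",np.percentile(X,3,0).round(4),"hi",np.percentile(X,97,0).round(4),len(t))
    if len(t): print(" top",cv2.minAreaRect((t[:,:2]*1000).astype(np.float32)), t.mean(0))
    tm=np.zeros_like(m);
    v,u=np.nonzero(m);k=(X[:,2]>.097)
    C[n]=(u[k[:len(u)]].mean(),v[k[:len(u)]].mean()) if len(u)==len(X) else None
print(C)
if all(C.values()): print("plate top ctr tri",tri(C["side"],C["top"]))
# housing centreline
p=D["top"]["p"];m,_,_=blob(mask(p,"blue"),(220,220,330,300));X=cloud("top",D["top"]["d"],m);X=X[X[:,2]>.07]
ys=np.arange(.02,.155,.01);c=[]
for y in ys:
    s=X[abs(X[:,1]-y)<.005]; c.append((s[:,0].min()+s[:,0].max())/2)
print(np.polyfit(ys,c,1),np.round(c,4))
E
```

```text
side [292.96754057 402.3196005 ] [272 388  44  30 801] lo [ 0.4604 -0.2471  0.0551] hi [ 0.5183 -0.2379  0.1034] 362
 top ((490.03515625, -241.873779296875), (10.06573486328125, 62.81117630004883), 88.31563568115234) [ 0.48947908 -0.24241606  0.10158711]
top [423.74164134 268.48632219] [418 254  13  29 329] lo [ 0.4634 -0.2425  0.0552] hi [ 0.5189 -0.2334  0.1043] 142
 top ((491.2850341796875, -238.40011596679688), (10.18154239654541, 60.228946685791016), 89.49043273925781) [ 0.49058254 -0.23818515  0.10149848]
{'side': None, 'top': None}
[0.02449514 0.49685873] [0.497  0.4978 0.4976 0.4986 0.4982 0.499  0.4988 0.4986 0.4995 0.4991
 0.5    0.5    0.5006 0.5003]
```

Plate centre is about (0.490, -0.240), with its rear face at y≈-0.246. The jig axis direction is about (0.025, 1). I'm moving to above and behind the plate, with fingers shut and tool x along the jig.

Request:
arm_command(increments="-5 -6 -2 6 -1;-9 -10 -2 12 -1;-12 -14 -2 18 -1;-15 -18 -2 24 -1;-18 -21.5 -2 30 -1;-21 -25 -2 36 -1;-24 -28.5 -2 42 -1;-27 -32 -2 48 -1;-30 -35.5 -2 54 -1;-33 -39 -2 60 -1;-36 -42.5 -2 65.4 -1;-39 -46 -2 65.4 -1;-42 -49.5 -2 65.4 -1;-45 -53 -2 65.4 -1;-48 -56.5 -2 65.4 -1;-51 -60 -2 65.4 -1;-54 -63.5 -2 65.4 -1;-56.7 -67 -2 65.4 -1;-56.7 -67 -2 65.4 -1;-56.7 -67 -2 65.4 -1")

```text
t: 1.77
tcp_pos: [0.4787, -0.2466, 0.2428]
tool_rot: [0.716, 0.698, 0.0, 0.0]
wrist_force: [1.5, 1.8, 0.1]
opening: 0.0006
grip_force: 0.0
```

Request:
arm_command(increments="0 0 0 0 -1;0 0 0 0 -1;0 0 0 0 -1;0 0 0 0 -1")

```text
t: 2.1
tcp_pos: [0.4787, -0.2433, 0.2424]
tool_rot: [0.715, 0.699, 0.0, -0.0]
wrist_force: [0.0, -0.6, 0.1]
opening: 0.0006
grip_force: 0.0
```

Request:
arm_command(increments="-2.5 0.6 0 0 -1;-5.1 1.2 0 0 -1;-5.1 1.2 0 0 -1;-5.1 1.2 4 0 -1;-5.1 1.2 8 0 -1;-5.1 1.2 12 0 -1;-5.1 1.2 15 0 -1;-5.1 1.2 17 0 -1;-5.1 1.2 17.8 0 -1;-5.1 1.2 17.8 0 -1;-5.1 1.2 17.8 0 -1;-5.1 1.2 17.8 0 -1")

```text
t: 3.1
tcp_pos: [0.4905, -0.2961, 0.0664]
tool_rot: [0.716, 0.698, 0.001, 0.001]
wrist_force: [0.5, 0.6, -0.4]
opening: 0.0005
grip_force: 0.0
```

```bash
python3 - <<'E'
from h import *
p,d=snapshot("side");q,e=snapshot("top")
a=cv2.resize(p[300:420,180:380],(800,480))[:,:,::-1];cv2.imwrite("pics/a1.png",a)
b=cv2.resize(q[200:320,340:480],(700,600))[:,:,::-1];cv2.imwrite("pics/b1.png",b)
s=sense();print(s["tcp_pos"],s["wrist_force"])
E
```

```text
[ 0.49034551 -0.29621955  0.06611433] [-0.80547021 -1.06370162  0.18131409]
```

View pics/a1.png

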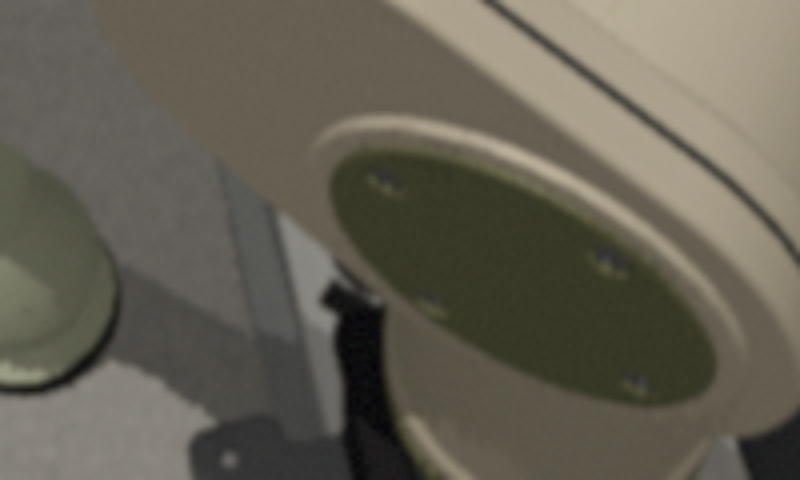

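The arm hides the jig in this view; the gripper is behind the plate. I'll approach until I feel contact.

Request:
arm_command(increments="0.5 -0.1 0.1 0 -1;1 -0.1 0.1 0 -1;1.5 -0.1 0.1 0 -1;2 -0.1 0.1 0 -1;2.3 -0.1 0.1 0 -1;2.6 -0.1 0.1 0 -1;2.8 -0.1 0.1 0 -1;3 -0.1 0.1 0 -1;3.2 -0.1 0.1 0 -1;3.3 -0.1 0.1 0 -1;3.4 -0.1 0.1 0 -1;3.5 -0.1 0.1 0 -1")

```text
t: 4.2
tcp_pos: [0.4892, -0.261, 0.0635]
tool_rot: [0.716, 0.698, -0.0, 0.0]
wrist_force: [0.4, 0.1, -0.9]
opening: 0.0006
grip_force: 0.0
```

Request:
arm_command(increments="0.1 0 0 0 -1;0.2 0 0 0 -1;0.3 0 0 0 -1;0.4 0 0 0 -1;0.5 0 0 0 -1;0.6 0 0 0 -1")

```text
t: 4.7
tcp_pos: [0.4893, -0.2562, 0.0636]
tool_rot: [0.716, 0.698, -0.0, 0.001]
wrist_force: [0.1, -8.7, -5.7]
opening: -0.0
grip_force: 4.4
```

Request:
arm_command(increments="0.04 0 0 0 -1;0.08 0 0 0 -1;0.12 0 0 0 -1;0.16 0 0 0 -1")

```text
t: 5.03
tcp_pos: [0.4893, -0.2559, 0.0637]
tool_rot: [0.717, 0.697, -0.001, 0.002]
wrist_force: [3.3, -11.0, -7.2]
opening: 0.0002
grip_force: 5.4
```

Request:
arm_command(increments="0.05 0 0 0 -1;0.1 0 0 0 -1;0.15 0 0 0 -1;0.2 0 0 0 -1;0.25 0 0 0 -1;0.3 0 0 0 -1")

```text
t: 5.53
tcp_pos: [0.4893, -0.2552, 0.0638]
tool_rot: [0.717, 0.697, -0.002, 0.003]
wrist_force: [4.6, -21.6, -12.7]
opening: 0.0006
grip_force: 10.5
```

Request:
arm_command(increments="0.03 0 0 0 -1;0.06 0 0 0 -1;0.09 0 0 0 -1;0.12 0 0 0 -1")

```text
t: 5.87
tcp_pos: [0.4893, -0.2551, 0.0639]
tool_rot: [0.717, 0.697, -0.002, 0.004]
wrist_force: [5.9, -24.3, -15.0]
opening: 0.0003
grip_force: 12.2
```

```bash
python3 - <<'E'
from h import *
q,e=snapshot("top")
b=cv2.resize(q[200:320,340:480],(700,600),interpolation=cv2.INTER_CUBIC)[:,:,::-1];cv2.imwrite("pics/b2.png",b)
s=sense();print(s["tcp_pos"],s["wrist_force"],s["torque"],s["joint_torque"])
E
```

```text
[ 0.48932747 -0.25501791  0.06387313] [  6.2620516  -22.96629989 -15.06970853] [-4.95773897 -1.10962482  0.00818441] [-9.98438537e+00 -5.16769552e+01  2.94986889e+00 -3.00399542e+01
 -4.01035085e+00  6.34670332e+00  1.09594248e-02]
```

View pics/b2.png

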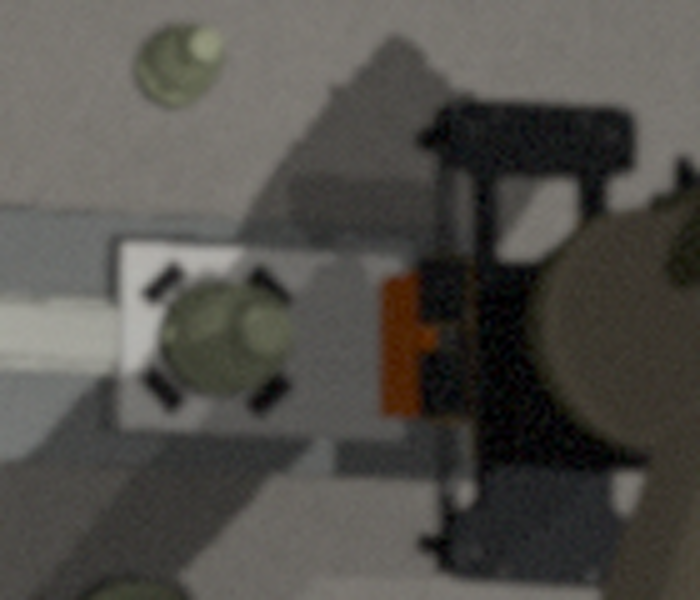

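The fingers bear centrally on the plate's rear face, and the leg stands in its nest. I'll keep pushing gently and relieve the vertical rub.

Request:
arm_command(increments="0 0 0.05 0 -1;0 0 0.1 0 -1;0.03 0 0.1 0 -1;0.06 0 0.1 0 -1;0.09 0 0.1 0 -1;0.12 0 0.1 0 -1")

```text
t: 6.42
tcp_pos: [0.4894, -0.255, 0.0638]
tool_rot: [0.718, 0.696, -0.002, 0.005]
wrist_force: [3.0, -24.9, -5.9]
opening: 0.0005
grip_force: 13.0
```

Request:
arm_command(increments="0.03 0 0.02 0 -1;0.06 0 0.04 0 -1;0.09 0 0.05 0 -1;0.12 0 0.05 0 -1")

```text
t: 6.75
tcp_pos: [0.4897, -0.2487, 0.0628]
tool_rot: [0.717, 0.698, -0.0, 0.001]
wrist_force: [-1.3, -6.2, 3.6]
opening: 0.0001
grip_force: 2.8
```

It has broken free. Now I'll run it on slowly.

Request:
arm_command(increments="0.1 0 0 0 -1;0.2 0 0 0 -1;0.3 0 0 0 -1;0.4 0 0 0 -1;0.5 0 0 0 -1;0.6 0 0 0 -1;0.7 0 0 0 -1;0.8 0 0 0 -1;0.9 0 0 0 -1;1.0 0 0 0 -1;1.2 0 0 0 -1;1.4 0 0 0 -1;1.6 0 0 0 -1;1.8 0 0 0 -1")

```text
t: 7.92
tcp_pos: [0.4901, -0.2286, 0.062]
tool_rot: [0.716, 0.698, 0.0, 0.0]
wrist_force: [0.0, -3.0, 3.0]
opening: 0.0001
grip_force: 2.1
```

Request:
arm_command(increments="0.15 0 0 0 -1;0.3 0 0 0 -1;0.45 0 0 0 -1;0.6 0 0 0 -1;0.75 0 0 0 -1;0.9 0 0 0 -1;1.05 0 0 0 -1;1.2 0 0 0 -1;1.35 0 0 0 -1;1.5 0 0 0 -1;1.65 0 0 0 -1;1.8 0 0 0 -1;1.95 0 0 0 -1;2.1 0 0 0 -1;2.2 0 0 0 -1")

```text
t: 9.17
tcp_pos: [0.4906, -0.2066, 0.062]
tool_rot: [0.716, 0.698, 0.0, -0.0]
wrist_force: [2.2, -4.2, 2.7]
opening: 0.0005
grip_force: 2.1
```

Request:
arm_command(increments="0.1 0 0 0 -1;0.2 0 0 0 -1;0.3 0 0 0 -1;0.4 0 0 0 -1;0.5 0 0 0 -1")

```text
t: 9.58
tcp_pos: [0.4907, -0.2017, 0.062]
tool_rot: [0.716, 0.698, 0.0, -0.0]
wrist_force: [1.5, -4.9, 1.1]
opening: 0.0005
grip_force: 2.1
```

Request:
arm_command(increments="0.1 0 0 0 -1;0.2 0 0 0 -1;0.3 0 0 0 -1;0.4 0 0 0 -1")

```text
t: 9.92
tcp_pos: [0.4908, -0.1977, 0.062]
tool_rot: [0.716, 0.698, 0.0, -0.0]
wrist_force: [2.0, -3.9, 1.8]
opening: 0.0004
grip_force: 2.1
```

Request:
arm_command(increments="0.1 0 0 0 -1;0.2 0 0 0 -1;0.3 0 0 0 -1")

```text
t: 10.17
tcp_pos: [0.4909, -0.1947, 0.062]
tool_rot: [0.716, 0.698, 0.0, -0.0]
wrist_force: [1.5, -2.8, 2.0]
opening: 0.0008
grip_force: 2.1
```

Request:
arm_command(increments="0.08 0 0 0 -1;0.16 0 0 0 -1;0.24 0 0 0 -1;0.32 0 0 0 -1;0.4 0 0 0 -1")

```text
t: 10.58
tcp_pos: [0.491, -0.1907, 0.062]
tool_rot: [0.716, 0.698, 0.0, -0.0]
wrist_force: [1.8, -4.1, 1.0]
opening: 0.0003
grip_force: 2.1
```

Request:
arm_command(increments="0.08 0 0 0 -1;0.16 0 0 0 -1;0.24 0 0 0 -1;0.32 0 0 0 -1;0.4 0 0 0 -1")

```text
t: 11.0
tcp_pos: [0.4911, -0.1867, 0.062]
tool_rot: [0.716, 0.698, 0.0, -0.0]
wrist_force: [1.1, -5.1, 0.8]
opening: 0.0003
grip_force: 2.1
```

Request:
arm_command(increments="0.08 0 0 0 -1;0.16 0 0 0 -1;0.24 0 0 0 -1;0.32 0 0 0 -1;0.4 0 0 0 -1")

```text
t: 11.42
tcp_pos: [0.4912, -0.1827, 0.062]
tool_rot: [0.716, 0.698, 0.0, -0.0]
wrist_force: [1.2, -4.5, 1.1]
opening: 0.001
grip_force: 2.1
```

Request:
arm_command(increments="0.08 0 0 0 -1;0.16 0 0 0 -1;0.24 0 0 0 -1;0.32 0 0 0 -1;0.4 0 0 0 -1")

```text
t: 11.83
tcp_pos: [0.4913, -0.1787, 0.062]
tool_rot: [0.716, 0.698, -0.0, -0.0]
wrist_force: [1.0, -4.3, 0.0]
opening: 0.0005
grip_force: 2.1
```

Request:
arm_command(increments="0.08 0 0 0 -1;0.16 0 0 0 -1;0.24 0 0 0 -1;0.32 0 0 0 -1;0.4 0 0 0 -1")

```text
t: 12.25
tcp_pos: [0.4914, -0.1747, 0.062]
tool_rot: [0.716, 0.698, -0.0, -0.0]
wrist_force: [2.3, -3.9, -0.0]
opening: 0.0005
grip_force: 2.1
```

Request:
arm_command(increments="0.08 0 0 0 -1;0.16 0 0 0 -1;0.24 0 0 0 -1;0.32 0 0 0 -1;0.4 0 0 0 -1")

```text
t: 12.67
tcp_pos: [0.4915, -0.171, 0.062]
tool_rot: [0.716, 0.698, -0.0, 0.0]
wrist_force: [1.7, -5.1, 0.8]
opening: 0.0002
grip_force: 2.6
```

The push has gone up: this is the spring.

Request:
arm_command(increments="0.05 0 0 0 -1;0.1 0 0 0 -1;0.15 0 0 0 -1;0.2 0 0 0 -1")

```text
t: 13.0
tcp_pos: [0.4915, -0.1691, 0.062]
tool_rot: [0.716, 0.698, -0.0, 0.0]
wrist_force: [2.3, -5.1, 0.7]
opening: 0.0003
grip_force: 2.7
```

Request:
arm_command(increments="0.05 0 0 0 -1;0.1 0 0 0 -1;0.15 0 0 0 -1")

```text
t: 13.25
tcp_pos: [0.4915, -0.168, 0.062]
tool_rot: [0.716, 0.698, -0.0, 0.0]
wrist_force: [2.1, -9.4, -0.2]
opening: 0.0007
grip_force: 4.2
```

Request:
arm_command(increments="0.02 0 0 0 -1;0.04 0 0 0 -1;0.05 0 0 0 -1;0.05 0 0 0 -1")

```text
t: 13.58
tcp_pos: [0.4915, -0.168, 0.062]
tool_rot: [0.716, 0.698, -0.0, 0.001]
wrist_force: [3.8, -9.3, -2.0]
opening: 0.0006
grip_force: 4.4
```

Request:
arm_command(increments="0.03 0 0 0 -1;0.06 0 0 0 -1;0.1 0 0 0 -1;0.1 0 0 0 -1")

```text
t: 13.92
tcp_pos: [0.4915, -0.1679, 0.0621]
tool_rot: [0.717, 0.698, -0.001, 0.001]
wrist_force: [2.2, -11.7, -3.4]
opening: 0.0005
grip_force: 6.0
```

Solid stop felt: no travel and the force is rising. I'll back off, rise, and go behind the lever ball.

Request:
arm_command(increments="-0.1 0 0 0 -1;-0.3 0 0 0 -1;-0.7 0 0 0 -1;-1.5 0 0 0 -1;-3 0 0 0 -1;-4 0 0 0 -1;-4 0 -1 0 -1;-4 0 -4 0 -1;-4 0 -8 0 -1;-4 0 -12 0 -1;-4 0 -15 0 -1;-4 0 -18 0 -1;-4 0 -18 0 -1;-4 0 -18 0 -1")

```text
t: 15.08
tcp_pos: [0.4913, -0.2058, 0.2437]
tool_rot: [0.716, 0.698, 0.001, 0.001]
wrist_force: [-0.4, 0.1, -0.4]
opening: 0.0003
grip_force: 0.0
```

```bash
python3 - <<'E'
from h import *
q,e=snapshot("top")
b=cv2.resize(q[200:320,230:440],(798,456),interpolation=cv2.INTER_CUBIC)[:,:,::-1];cv2.imwrite("pics/b3.png",b)
s=sense();print(s["tcp_pos"],s["wrist_force"])
m,c,_=blob(mask(q,"red"),(270,230,330,290));print(c,plane("top",c,.172))
E
```

```text
[ 0.49061017 -0.20551533  0.24221588] [-0.33721777 -0.03488789  0.29744059]
[294.  259.5] [0.49774488 0.05123097]
```

View pics/b3.png

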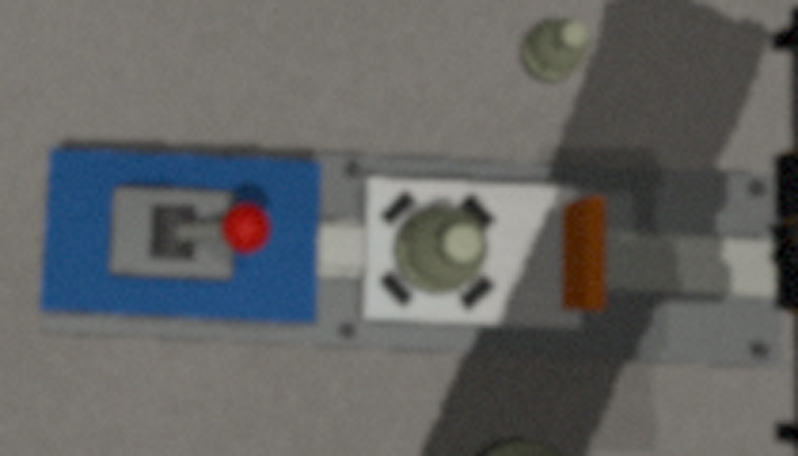

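The leg stands in its nest with the carriage near the housing, and the ball is at crop (246,228), still untipped. I'll go behind the ball.

Request:
arm_command(increments="3 0.1 0 0 -1;6 0.1 0 0 -1;9 0.2 0 0 -1;12 0.2 0 0 -1;15 0.2 0 0 -1;18 0.2 0 0 -1;20 0.2 0 0 -1;21 0.2 0 0 -1;21 0.2 0 0 -1;21 0.2 3 0 -1;21 0.2 5 0 -1;21 0.2 7 0 -1;21 0.2 8.5 0 -1;21 0.2 8.5 0 -1;21 0.2 8.5 0 -1")

```text
t: 16.38
tcp_pos: [0.4974, 0.0023, 0.1566]
tool_rot: [0.717, 0.697, -0.001, -0.0]
wrist_force: [1.1, 0.4, 0.2]
opening: 0.0003
grip_force: 0.0
```

Request:
arm_command(increments="0.5 0 0 0 -1;1 0 0 0 -1;1.5 0 0 0 -1;2 0 0 0 -1;2.5 0 0 0 -1;3 0 0 0 -1;3.5 0 0 0 -1;4 0 0 0 -1;4.5 0 0 0 -1;5 0 0 0 -1;5.5 0 0 0 -1;6 0 0 0 -1;6.5 0 0 0 -1;7 0 0 0 -1;7.5 0 0 0 -1;8 0 0 0 -1;8.5 0 0 0 -1;8.9 0 0 0 -1;9.2 0 0 0 -1;9.2 0 0 0 -1")

```text
t: 18.05
tcp_pos: [0.5002, 0.0968, 0.157]
tool_rot: [0.716, 0.698, 0.0, -0.0]
wrist_force: [0.4, 0.0, 0.3]
opening: 0.0003
grip_force: 0.0
```

Request:
arm_command(increments="0.1 0 0 0 -1;0.2 0 0 0 -1;0.3 0 0 0 -1;0.4 0 0 0 -1")

```text
t: 18.38
tcp_pos: [0.5004, 0.0998, 0.157]
tool_rot: [0.716, 0.698, -0.0, 0.0]
wrist_force: [-0.2, -0.8, -1.4]
opening: 0.0006
grip_force: 0.5
```

Request:
arm_command(increments="0.1 0 0 0 -1;0.15 0 0 0 -1;0.2 0 0 0 -1;0.25 0 0 0 -1")

```text
t: 18.72
tcp_pos: [0.5004, 0.1025, 0.157]
tool_rot: [0.716, 0.698, -0.0, -0.0]
wrist_force: [-0.8, -1.0, -0.5]
opening: 0.0003
grip_force: 0.5
```

Request:
arm_command(increments="0.1 0 0 0 -1;0.15 0 0 0 -1;0.2 0 0 0 -1;0.25 0 0 0 -1")

```text
t: 19.05
tcp_pos: [0.5005, 0.1042, 0.1569]
tool_rot: [0.716, 0.698, -0.0, 0.0]
wrist_force: [-0.5, -6.5, 0.0]
opening: 0.0005
grip_force: 3.1
```

The lever is on its end stop. I'll back off, rise clear, and check.

Request:
arm_command(increments="-0.5 0 0 0 -1;-1.5 0 0 0 -1;-3 0 0 0 -1;-4 0 0 0 -1;-4 0 -2 0 -1;-4 0 -5 0 -1;-4 0 -8 0 -1;-4 -3 -8 0 -1;-4 -7 -8 0 -1;-4 -10 -8 0 -1;-4 -10 -8 0 -1;-4 -10 -8 0 -1")

```text
t: 20.05
tcp_pos: [0.3989, 0.0676, 0.2376]
tool_rot: [0.716, 0.698, 0.002, -0.001]
wrist_force: [0.4, -0.1, -0.9]
opening: 0.0005
grip_force: 0.0
```

```bash
python3 - <<'E'
from h import *
q,e=snapshot("top");p,d=snapshot("side")
b=cv2.resize(q[200:320,230:440],(798,456),interpolation=cv2.INTER_CUBIC)[:,:,::-1];cv2.imwrite("pics/b4.png",b)
cv2.imwrite("pics/a4.png",p[:,:,::-1])
s=sense();print(s["tcp_pos"],s["wrist_force"])
m,c,_=blob(mask(q,"red"),(230,230,330,290));print(c,plane("top",c,.17))
for t in (np.load("top0.npz")["p"],):
    dif=(np.abs(t.astype(int)-q).sum(2)>60);print("changed near carton/brass/brackets",dif[110:165,215:280].sum(),dif[140:178,330:375].sum(),dif[170:220,118:162].sum())
E
```

```text
[0.40018727 0.06737368 0.23735906] [ 0.48805802 -0.33229981 -0.39491441]
[255.53921569 257.55882353] [0.49981178 0.12737923]
changed near carton/brass/brackets 0 0 0
```

View pics/b4.png

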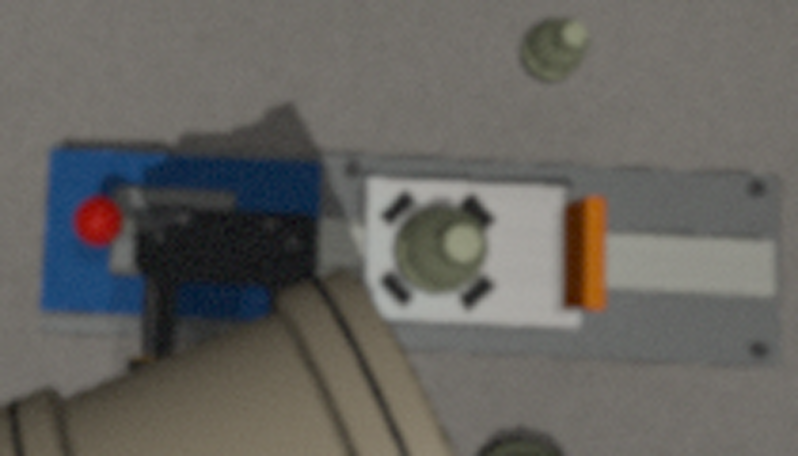

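View pics/a4.png

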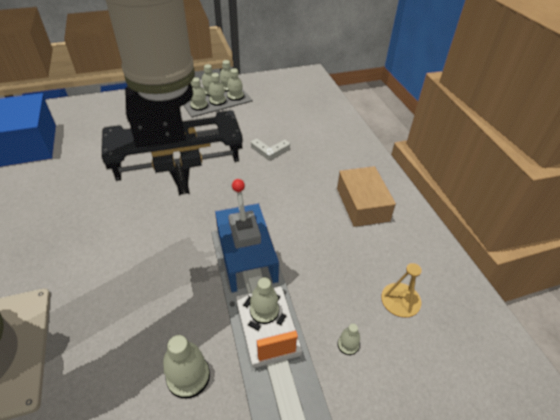

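The ball is at y=0.127, which is fully tipped. The leg stands upright in its nest, the carriage is where I left it (plate at crop (586,253) both before and after), and the gripper is clear. Handing in.

```bash
python3 -c "
from rig import *
print(close_job())"
```

```text
the job is handed in; nothing more can be done
None
```

The job is handed in (no verdict came back): the carriage broke free at about 25 N and went through the spring onto the solid stop with a push of about 12 N. The red lever is fully tipped, the furniture leg stands upright in its nest, the other stock is untouched and the arm is clear, at about 20 s of the 70 s.

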